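# Take the porcelain knight out of the photo box and put it away

### The arm

A 7-joint arm with a two-finger parallel gripper is mounted at the origin on the work surface. World frame = base frame: x ahead of the robot, y to its left, z up, the work surface at z = 0. Lengths are in m, angles in degrees, forces in N, time in s.
With the tool pointing down it reaches from about 0.35 to 0.9 m from the base axis. Payload 19.9 kg.
Tool frame: the origin (TCP) lies on the centre line of the jaws, within the pads' length; the fingertips stand ctrl.tip_reach ahead of it and the grasp point (between the pads) lies 11 mm behind it (ctrl.tip_reach is the distance from the TCP to the fingertips, in m); z points along the fingers, x is the direction in which the jaws open and shut, and the axes are right-handed (so a half turn about z gives the same grasp; the last joint's range is limited). The gripper opens to 85 mm and grips with 20 to 120 N. Pads are 22 mm wide; open, the fingers measure 114 mm over their backs; the gripper's body (76 mm by 85 mm) begins 54 mm behind the grasp point. The pads swing forward as they close: fully open they stand 13 mm farther back than shut.
Start: joints at [-77.607, 23.915, -0.59, 92.452, 0.269, 63.638, -3.037], TCP at [0.159, 0.604, 0.217] pointing down, gripper open.
Joint ranges: [-161.28, 161.28], [-22.2, 115.67], [-73.04, 71.86], [3.21, 147.25], [-68.34, 248.33], [10.77, 114.83], [-161.83, 161.83]. Speed limits (degrees/s): [108.29, 108.29, 136.94, 136.94, 172.46, 172.46, 172.46].

### API

Orientations are given as a 3x3 rotation matrix whose columns are the frame's x, y, z axes.
In Python, from plant import ctrl gives the robot as it stands.
- The arm moves only by the shell command python3 -m inch 'ROWS' [FORCE]. ROWS is JSON, one flat list of numbers, 5 for each row, row after row: the opening, from 0 (shut) to 1 (fully open), then the shift along the tool's x, y, z in mm, then the turn about the tool's z in degrees. A call has 1 to 5 rows; each row shifts and turns the pose as measured when the row begins, along the tool's axes as they then stand; what a row does not reach is not made up. A row lasts 1/8 s, in which the tool goes at most 62.5 mm and 10.7 degrees, less where a joint would pass 70% of its speed; a pose out of reach is approached as far as the arm can. A call is refused whole if a number of a shift passes 62.5 or a number of a turn 10.7, either way. A call with a gripper value outside its range is refused whole. The fingers move at their own pace and stop on an object; FORCE is the grip in N (left out, the last holds). Time passes only in rows, so rows that do not move let the fingers close. It gives the time, the measured TCP pose, the force and the opening at its end, in the units of the state.
- ctrl.get_obs(): the state, without advancing time (a new reading comes with each control period).
- ctrl.read_camera(name): name is "scene" or "top" or "wrist"; returns (picture, depth): 420x560x3 uint8, red, green, blue; 420x560 float32, m along the optical axis (not along the pixel's ray), 0 where there is no reading.
- ctrl.calibration(name): a dict with "mtx" (3x3 intrinsics, pixels), "R" (3x3) and "t" (3): a world point X has camera coordinates R X + t. Camera axes: x right, y down, z forward; pixel columns grow to the right and rows downward; lengths in m; the calibration is good to about 2 mm. A picture is of the moment at which its call begins: read the wrist's pose just before it. calibration takes no time and is no camera call; for the wrist camera it gives the pose at the moment of the call.
- ctrl.close_job(): hands the job in, once; it reports no verdict.
Trained networks look in the newest picture that a camera, given by its name, has taken for a name from the list of things; names that differ only in an ending like _2 or _b are one class to them, and where a whole thing is asked for, a point or a joint stands for the part that bears it (a point fixed in the world has none). Each returns a list of dicts, best first, with "confidence" (0 to 1); they miss things now and then, are a little off and sometimes report something else, mostly with a low value. They report only what shows in the picture. A call takes as long as a camera call. They do not tell look-alikes from the thing itself.
- ctrl.spot_in(camera, thing): "at" ([x, y, z] in m, in world coordinates, good to about 4 mm: the middle of the surface that is visible of it).
- ctrl.tip_of(camera, thing): "at" ([x, y, z] in m, in world coordinates, good to about 4 mm: a listed point, or the origin of a listed thing).
The state is a dict: "time_s": time; "qpos": joint angles; "qvel": joint speeds; "joint_torque": joint torques, N m; "tcp_pos": TCP position; "tcp_rot": TCP orientation; "wrist_force": force on the tool from outside, world axes, zero at the start; "moment": the same for the moment, N m; "grip_width": finger opening in m.
Only numpy, scipy, OpenCV 4.12 (cv2) and the standard library are available. Lean on these libraries where they do the work, as an engineer would, in place of code of your own. Each camera call takes 0.05 s, during which the arm holds its last target. There are 200 camera calls.

### The job

The knight has had its picture taken: lift it off its pedestal, up through the round port in the photo box's roof, stand it upright in the empty bay of the beech box and slide the lid fully shut over it. It is porcelain, so keep it upright all the way and set it down gently, never letting it drop. Leave the photo box, pedestal, camera, lamp and bowl standing where they are.

Things in the scene. Friction and masses are not known exactly. Their poses are not given: they have to be found in the camera images.
- knight_center (a point): White porcelain chess knight, 79 mm tall, about 110 g. Point on its upright axis, 39.5 mm above its underside. Foot 39 mm across; collar 31 mm across, up to 33 mm; above it the horse's head: flat parallel cheeks 20 mm apart across its y, from x = -22 to +20 mm, muzzle at -x. Pinch the cheeks 58 mm above the underside (18.5 mm above this point) at x = 0. z up, any yaw.
- pedestal: Dark steel-coloured round plinth, 68 mm across, 115 mm tall, loose on the floor of the photo box, near below the port. Origin at the centre of its underside, z up.
- photobox: White plastic photo light box, 230 x 230 x 221 mm, walls and roof 5 mm, floor 6 mm thick, 1.2 kg, loose on the table. Origin at the centre of its underside, z up. Closed all round except for the round port in the roof and a lens window (140 mm wide, from 81 to 196 mm up) in its +x side, which is turned away from the robot.
- port (a point): Centre of the round port in the middle of the photo box's roof, level with the roof's upper face, 221 mm above the table. The hole is 150 mm across, with a flat black trim. Axes as the photo box's. The knight may stand up to 18 mm off the port's axis, so fingers that are opened wide or not centred on it can strike the rim.
- box: Beech box with sliding top, fixed to the table, 250 mm along its x, 136 mm along its y, 104 mm high, walls 8 mm. Origin at the centre of its underside, z up. Divided in two bays by a wall across its middle; the lid runs in grooves in the long sides.
- bay (a point): Centre of the floor (8 mm above the table, green lining) of the empty bay in the -x half of the beech box, which is the bay the lid uncovers. The bay is 113 mm along the box's x and 120 mm along its y; from its floor it is 84 mm up to the lid's underside and 96 mm up to the rim. Axes as the box's.
- lid (a joint): Sliding top of the beech box, in m: 0 is fully shut, 0.13 is fully open (the stop). It opens along the box's +x and stays where it is left (about 1.2 N to slide). At 0.13 the whole of the bay lies open; it may start anywhere between.
- lid_pull (a point): Centre of the dark wooden pull bar on the lid: 12 mm along the box's x, 50 mm along its y, 22 mm tall, on the lid's upper face (98 mm above the table; bar top at 120 mm). Moves with the lid: 95 mm to the -x side of the box's middle when shut, 35 mm to the +x side when fully open. Axes as the box's.
- lamp: Compact aluminium lamp with a press button on its foot, loose: foot 92 mm across, thin stem, flat head 30 mm wide and 262 mm up that reaches 77 mm from the stem to the lamp's -x. Origin at the centre of its underside. Not to be disturbed.
- bowl: Steel bowl of spare plastic pawns, 140 mm across and 55 mm tall, loose. Origin at the centre of its underside. Not to be disturbed.
- camera: Small black camera on a table tripod, 106 mm wide, 198 mm tall, feet within 60 mm of its axis, loose, in front of the photo box's lens window. Origin on the table at its middle; the lens points to its -x. Not to be disturbed.
Not all that is in view belongs to the job. Of the things shaped like the part that bears knight_center, the white one is meant.

How it is judged (in metres and radians):
On the way, in this order (a step that is already met when the one before it is completed fails the run):
1. the knight comes up through the round port in the roof (horizontal distance between knight_center and port below 0.058 m and z of knight_center in the frame of port between 0 and 0.09 m), for 0.04 s.
2. the knight stands upright on the floor of the beech box's bay and has been let go (z of knight_center in the frame of bay below 0.044 m and x of knight_center in the frame of bay between -0.057 and 0.057 m and y of knight_center in the frame of bay between -0.06 and 0.06 m and angle between knight_center's own z axis and vertical below 0.12 rad and contact force between knight and the fingers below 0.05 N), for 0.2 s.
At the end, for the whole second after the job is handed in: The knight stands upright (within 0.12 rad) and still on the floor of the beech box's bay (within 5 mm of its height), the lid is shut to within 4 mm, the photo box is within 15 mm of where it stood, and the pedestal, camera, lamp and bowl within 20 mm, the pedestal upright (z of knight_center in the frame of bay between 0.035 and 0.044 m and x of knight_center in the frame of bay between -0.057 and 0.057 m and y of knight_center in the frame of bay between -0.06 and 0.06 m and angle between knight_center's own z axis and vertical below 0.12 rad and linear speed of knight below 0.02 m/s and value of joint lid below 0.004 m and distance of photobox from where it was at the start of the episode below 0.015 m and distance of each of pedestal, camera, lamp, bowl from where it was at the start of the episode below 0.02 m and angle between pedestal's own z axis and vertical below 0.1 rad); the robot touches nothing.
It fails at once if the knight is tipped by more than 0.6 rad (angle between knight_center's own z axis and vertical above 0.6 rad).
It fails at once if the knight is let fall from more than about 10 mm (contact force between knight and anything else below 0.02 N and linear speed of knight above 0.45 m/s).
It fails at once if the photo box is shifted by 15 mm or more (distance of photobox from where it was at the start of the episode above 0.015 m).
It fails at once if the pedestal is knocked over (angle between pedestal's own z axis and vertical above 0.35 rad).
It fails at once if the camera, lamp or bowl is shifted by 20 mm or more or tipped (distance of any of camera, lamp, bowl from where it was at the start of the episode above 0.02 m or angle between any of camera, lamp, bowl's own z axis and vertical above 0.3 rad).
It also fails if it takes over 70 s, if anything falls off the work surface, if the arm or the gripper's body presses on something with over 40 N, if the wrist force passes 120 N, or if a joint passes its speed limit or range.

## Working session

There is one attempt and no reset: what is moved stays moved. The work goes in short steps, Python scripts to look and compute and a shell command to move; the robot and the scene stay as the last step left them, time stands still between calls to the robot, and variables do not carry over. Pictures are saved under pics/ and viewed, about 8 in all and at most 12, crops included, and the job is handed in when it is done.

```bash
ls; mkdir -p pics
cat > h.py <<'E'
from plant import ctrl
import numpy as np, cv2
def snap(cam,name):
    im,d=ctrl.read_camera(cam); cv2.imwrite(f'pics/{name}.png',im[:,:,::-1]); np.save(f'pics/{name}_d.npy',d); return im,d
def px(cam,X):
    c=ctrl.calibration(cam); p=c['mtx']@(c['R']@np.array(X)+c['t']); return (p[:2]/p[2]).round().astype(int).tolist()
def world(cam,u,v,d):
    c=ctrl.calibration(cam); r=np.linalg.inv(c['mtx'])@np.array([u,v,1.])*d; return c['R'].T@(r-c['t'])
def nets(cam,things,f='tip_of'):
    for t in things:
        for r in getattr(ctrl,f)(cam,t): print(cam,t,np.round(r['at'],4),round(r['confidence'],2),px(cam,r['at']), {k:v for k,v in r.items() if k not in('at','confidence')})
def st():
    o=ctrl.get_obs(); print(o['time_s'],np.round(o['tcp_pos'],4),np.round(o['tcp_rot'],3).tolist(),o['grip_width'],np.round(o['wrist_force'],1)); return o
E
python3 - <<'E'
from h import *
st(); print(ctrl.tip_reach)
a,_=snap('scene','s0'); b,_=snap('top','t0')
for c in('scene','top'): nets(c,['knight_center','port','bay','lid_pull','box','photobox','lamp','bowl','camera','pedestal'])
cv2.imwrite('pics/st0.png',cv2.resize(np.vstack([a,b])[:,:,::-1],(560,840)) if 0 else np.vstack([a,b])[:,:,::-1])
print(ctrl.calibration('top'))
E
```

```text
pics
0.0 [0.1593 0.604  0.216 ] [[0.255, 0.967, -0.0], [0.967, -0.255, -0.001], [-0.001, 0.0, -1.0]] 0.08508719487722137 [-0.9 -0.3 -0.1]
0.008
scene knight_center [0.3134 0.2209 0.0364] 0.78 [213, 156] {}
scene knight_center [0.5089 0.2798 0.157 ] 0.72 [289, 111] {}
scene knight_center [0.2937 0.3513 0.0353] 0.58 [212, 117] {}
scene knight_center [0.699  0.1848 0.0386] 0.57 [360, 173] {}
scene port [0.5015 0.2818 0.2182] 0.79 [286, 93] {}
scene bay [ 0.4824 -0.2613  0.0102] 0.67 [266, 350] {}
scene lid_pull [ 0.5513 -0.2722  0.1079] 0.75 [300, 349] {}
scene lid_pull [0.6941 0.3261 0.0011] 0.52 [354, 137] {}
scene box [ 0.538  -0.2683  0.0047] 0.79 [292, 355] {}
scene photobox [ 0.5046  0.288  -0.0016] 0.65 [286, 147] {}
scene lamp [0.6466 0.0135 0.    ] 0.94 [339, 239] {}
scene bowl [ 0.4337 -0.0153  0.002 ] 0.93 [253, 246] {}
scene camera [6.924e-01 3.245e-01 4.000e-04] 0.55 [354, 138] {}
top knight_center [0.7    0.1844 0.0433] 0.6 [232, 157] {}
top knight_center [0.3133 0.2239 0.0391] 0.59 [218, 284] {}
top knight_center [0.29   0.3547 0.0411] 0.58 [174, 292] {}
top knight_center
[... 194 characters left out ...]
7, 203] {}
top box [ 0.5421 -0.2676 -0.0035] 0.56 [377, 209] {}
top photobox [0.4985 0.2847 0.0018] 0.87 [200, 223] {}
top bowl [ 0.4275 -0.0157  0.0006] 0.73 [297, 246] {}
top camera [ 0.6914  0.3249 -0.0033] 0.57 [189, 162] {}
top camera [0.5037 0.2778 0.005 ] 0.32 [203, 221] {}
top pedestal [0.5045 0.2796 0.0047] 0.81 [202, 221] {}
{'mtx': array([[454.52757845,   0.        , 281.44130571],
       [  0.        , 454.52757845, 210.35858467],
       [  0.        ,   0.        ,   1.        ]]), 'R': array([[-0.00135703, -0.99999595, -0.00250064],
       [-0.99679055,  0.00155283, -0.08003873],
       [ 0.08004229,  0.002384  , -0.99678862]]), 't': array([0.03293541, 0.53653973, 1.37792431])}
```

View pics/s0.png

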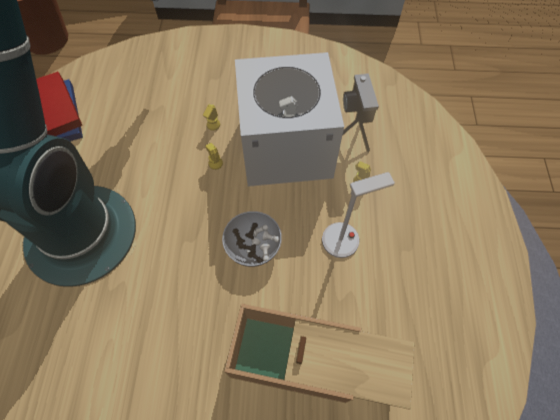

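View pics/t0.png

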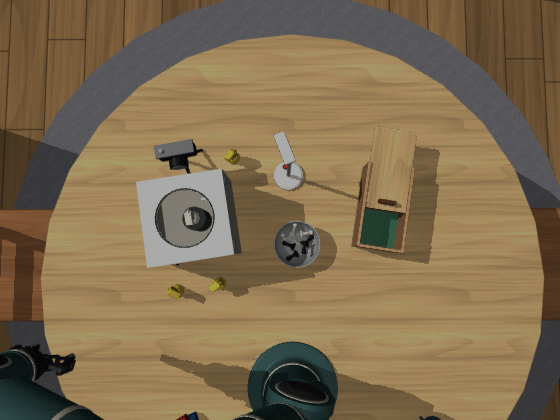

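Look-alikes for the knight: scene (213,156), (212,117) and (360,173) are yellow knights on the table. (289,105) is the white one inside the photo box, seen through the port, so that is the target. The lid is about 0.105 open. I'll rise and move above the port, with the fingers half closed.

```bash
python3 -m inch '[0.5,0,0,-60,0, 0.5,0,0,-60,0, 0.5,-10,15,-50,0, 0.5,-27,50,0,0, 0.5,-27,50,0,0]' 60; python3 -m inch '[0.5,-27,50,0,0, 0.5,-27,50,0,0, 0.5,-27,50,0,0, 0.5,-27,50,0,0, 0.5,-27,50,0,0]'; python3 -c "
from h import *
o=st(); print('tool delta mm to port', o['tcp_rot'].T@(np.array([.502,.285,.40])-o['tcp_pos'])*1000)"
```

```text
time_s: 1.72
tcp_pos: [0.2531, 0.5129, 0.3914]
tcp_rot: [[0.248, 0.969, -0.001], [0.969, -0.248, -0.001], [-0.001, -0.0, -1.0]]
wrist_force: [0.9, 0.5, 0.8]
grip_width: 0.0426
time_s: 2.35
tcp_pos: [0.4674, 0.3129, 0.3928]
tcp_rot: [[0.247, 0.969, 0.001], [0.969, -0.247, 0.001], [0.002, 0.0, -1.0]]
wrist_force: [1.0, 0.3, 0.1]
grip_width: 0.0426
2.35 [0.4674 0.3129 0.3928] [[0.247, 0.969, 0.001], [0.969, -0.247, 0.001], [0.002, 0.0, -1.0]] 0.042642424190342025 [1.  0.3 0.1]
tool delta mm to port [-18.50613457  40.435902    -7.24302992]
```

```bash
python3 -m inch '[0.5,-18,40,0,0, 0.5,0,0,0,0, 0.5,0,0,0,0]' >/dev/null
python3 - <<'E'
from h import *
st(); a,d=snap('wrist','w1'); nets('wrist',['knight_center','port','pedestal','photobox'])
c=ctrl.calibration('wrist'); print(np.round(c['R'],3).tolist(), np.round(-c['R'].T@c['t'],3))
E
```

```text
2.725 [0.5051 0.2809 0.3928] [[0.253, 0.967, 0.001], [0.967, -0.253, 0.001], [0.001, 0.001, -1.0]] 0.042766174401617216 [-1.5  0.4 -0.7]
wrist knight_center [0.3143 0.2217 0.0348] 0.86 [188, 4] {}
wrist knight_center [0.5081 0.2876 0.1575] 0.65 [282, 164] {}
wrist port [0.5005 0.2868 0.223 ] 0.71 [280, 172] {}
wrist port [0.5055 0.2859 0.0089] 0.25 [278, 141] {}
wrist pedestal [0.5066 0.282  0.0071] 0.91 [276, 142] {}
wrist photobox [0.6467 0.0092 0.0028] 0.55 [134, 269] {}
[[0.254, 0.967, 0.001], [0.915, -0.24, 0.325], [0.314, -0.082, -0.946]] [0.425 0.301 0.55 ]
```

View pics/w1.png

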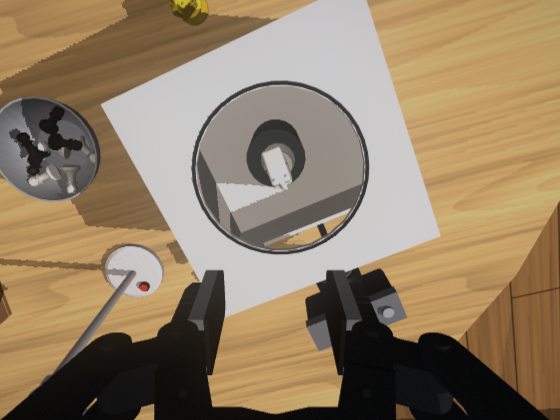

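The wrist picture shows the white knight on its dark plinth, centred in the port at (277,165), with the head axis close to image vertical. Next I'll get the yaw and centre from the depth points of the head.

```bash
cat >> h.py <<'E'
def cloud(cam,d):
    c=ctrl.calibration(cam); v,u=np.mgrid[:d.shape[0],:d.shape[1]]
    r=np.stack([u,v,np.ones_like(u)],-1)@np.linalg.inv(c['mtx']).T*d[...,None]
    P=(r-c['t'])@c['R']; P[d==0]=np.nan; return P
E
python3 - <<'E'
from h import *
o=st(); a=cv2.imread('pics/w1.png'); d=np.load('pics/w1_d.npy'); P=cloud('wrist',d)
near=np.hypot(P[...,0]-.508,P[...,1]-.285)<.04
for lo,hi in((.165,.205),(.175,.205),(.185,.205)):
    m=near&(P[...,2]>lo)&(P[...,2]<hi); p=P[m][:,:2].astype(np.float32)*1000
    r=cv2.minAreaRect(p); print(lo,m.sum(),r,np.percentile(P[m][:,2],[50,98]),p.mean(0))
    q=p-p.mean(0); w,V=np.linalg.eigh(q.T@q); print('axis',np.degrees(np.arctan2(V[1,1],V[0,1])))
roof=(abs(P[...,2]-.221)<.006); pr=P[roof][:,:2].astype(np.float32)*1000
print('roof',cv2.minAreaRect(pr))
pe=near&(abs(P[...,2]-.121)<.005); print('ped top',cv2.minEnclosingCircle(P[pe][:,:2].astype(np.float32)*1000))
x,y=270,160; cv2.imwrite('pics/w1c.png',cv2.resize(a[100:240,200:360],None,fx=4,fy=4,interpolation=2))
E
```

```text
2.975 [0.5048 0.2812 0.393 ] [[0.252, 0.968, 0.002], [0.968, -0.252, 0.001], [0.001, 0.001, -1.0]] 0.04245719159794246 [1.1 0.4 0.3]
0.165 854 ((504.5060729980469, 282.9892578125), (40.87809753417969, 21.318574905395508), 5.221320629119873) [0.19263184 0.20010071] [502.18384 283.4454 ]
axis -171.87132
0.175 844 ((504.5060729980469, 282.9892578125), (40.87809753417969, 21.318574905395508), 5.221320629119873) [0.19265943 0.20010228] [502.10336 283.32468]
axis -172.50696
0.185 808 ((504.61370849609375, 283.0708923339844), (40.70054626464844, 21.363853454589844), 6.923661231994629) [0.1930863  0.20010975] [502.4745  283.19846]
axis -172.63461
roof ((515.9302368164062, 196.21949768066406), (230.78196716308594, 413.57916259765625), 8.597496032714844)
ped top ((506.9481506347656, 281.3565368652344), 33.908599853515625)
```

View pics/w1c.png

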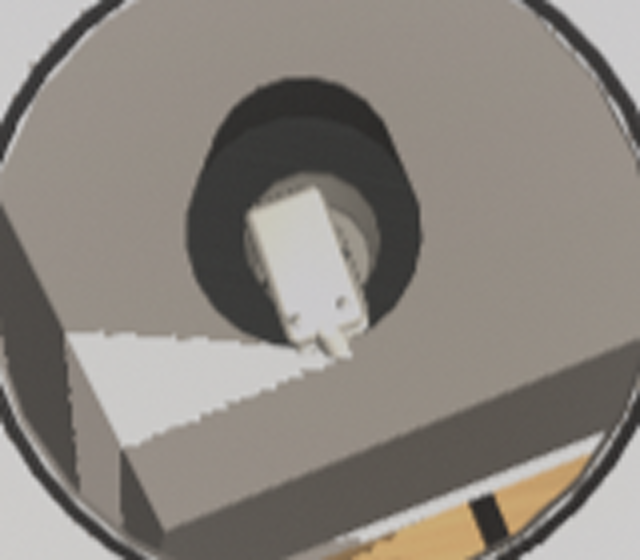

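The crop confirms the white knight. Its long axis is at about +7° world and its centre at about (505, 283) mm. I'll turn −21.5° about tool z and re-centre.

```bash
python3 -m inch '[0.5,0,0,30,-10.7, 0.5,0,0,30,-10.7, 0.5,0,0,0,0]' >/dev/null; python3 -c "
from h import *
o=st(); R=o['tcp_rot']; print('y yaw',np.degrees(np.arctan2(R[1,1],R[0,1]))); print(R.T@(np.array([.505,.283,.168])-o['tcp_pos'])*1000)"
```

```text
3.35 [0.5039 0.2831 0.3323] [[-0.126, 0.992, 0.002], [0.992, 0.126, 0.002], [0.002, 0.003, -1.0]] 0.04263844470238494 [-0.1  0.5  0.5]
y yaw 7.230443111542257
[ -0.45742398   0.62026841 164.34784913]
```

```bash
python3 -m inch '[0.5,0,1,45,0, 0.5,0,0,45,0, 0.5,0,0,35,0, 0.5,0,0,20,0, 0.5,0,0,0,0]' ; python3 -c "
from h import *
o=st(); R=o['tcp_rot']; print(R.T@(np.array([.505,.283,.168])-o['tcp_pos'])*1000)"
```

```text
time_s: 3.98
tcp_pos: [0.5078, 0.2872, 0.1909]
tcp_rot: [[-0.103, 0.995, 0.009], [0.995, 0.103, 0.007], [0.006, 0.01, -1.0]]
wrist_force: [1.4, -0.8, 0.7]
grip_width: 0.043
3.975 [0.5078 0.2872 0.1909] [[-0.103, 0.995, 0.009], [0.995, 0.103, 0.007], [0.006, 0.01, -1.0]] 0.04301792392029573 [ 1.4 -0.8  0.7]
[-4.04351449 -3.45034102 22.86860895]
```

```bash
python3 -m inch '[0.5,-4,-3.5,5,1, 0.5,0,0,8,0, 0.5,0,0,8,0, 0.5,0,0,0,0]' >/dev/null
python3 - <<'E'
from h import *
o=st(); R=o['tcp_rot']; print(R.T@(np.array([.505,.283,.168])-o['tcp_pos'])*1000)
snap('wrist','w2'); nets('wrist',['knight_center'])
E
```

```text
4.475 [0.5061 0.2839 0.1722] [[-0.081, 0.997, 0.013], [0.997, 0.081, 0.01], [0.009, 0.014, -1.0]] 0.04279522173652973 [0.9 0.4 0.4]
[-0.83557218 -1.22390309  4.15516175]
```

View pics/w2.png

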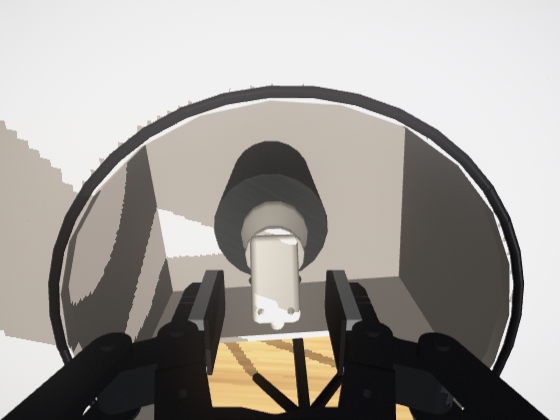

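Knight head at (275,280), centred between the pads at 222 and 328. I'll lower 4 mm and close with moderate force.

```bash
python3 -m inch '[0.5,-0.8,-1,4,-2.5, 0.35,0,0,0,0, 0.2,0,0,0,0, 0.1,0,0,0,0, 0,0,0,0,0]' 40; python3 -m inch '[0,0,0,0,0, 0,0,0,0,0]'
```

```text
time_s: 5.2
tcp_pos: [0.506, 0.2836, 0.1697]
tcp_rot: [[-0.123, 0.992, 0.015], [0.992, 0.123, 0.011], [0.009, 0.016, -1.0]]
wrist_force: [-0.1, 0.1, -1.1]
grip_width: 0.0186
time_s: 5.45
tcp_pos: [0.5059, 0.2835, 0.1696]
tcp_rot: [[-0.123, 0.992, 0.015], [0.992, 0.123, 0.011], [0.009, 0.016, -1.0]]
wrist_force: [-0.2, -0.4, -1.4]
grip_width: 0.0192
```

Gripped at 19 mm. Lifting slowly at first, then on up.

```bash
python3 -m inch '[0,0,0,-8,0, 0,0,0,-20,0, 0,0,0,-30,0, 0,0,0,-30,0, 0,0,0,-30,0]'; python3 -c "
from h import *
o=st()"
```

```text
time_s: 6.08
tcp_pos: [0.5034, 0.2815, 0.2913]
tcp_rot: [[-0.122, 0.992, 0.012], [0.992, 0.122, 0.009], [0.007, 0.013, -1.0]]
wrist_force: [-0.3, 0.6, -1.3]
grip_width: 0.019
6.075 [0.5034 0.2815 0.2913] [[-0.122, 0.992, 0.012], [0.992, 0.122, 0.009], [0.007, 0.013, -1.0]] 0.018985952433030966 [-0.3  0.6 -1.3]
```

```bash
python3 -m inch '[0,0,0,0,0, 0,0,0,-30,0, 0,0,0,-25,0]'
python3 - <<'E'
from h import *
o=st()
for cam in('top','scene'):
    a,d=snap(cam,cam+'2'); nets(cam,['knight_center','bay','lid_pull','box'])
    P=cloud(cam,d); near=(abs(P[...,0]-.56)<.22)&(abs(P[...,1]+.27)<.13)
    for n,lo,hi in(('lidtop+rim',.09,.112),('pull',.113,.13),('all',.06,.13)):
        m=near&(P[...,2]>lo)&(P[...,2]<hi)
        if m.sum()>5: print(n,m.sum(),cv2.minAreaRect(P[m][:,:2].astype(np.float32)*1000))
E
```

```text
time_s: 6.45
tcp_pos: [0.5023, 0.2808, 0.3484]
tcp_rot: [[-0.122, 0.992, 0.012], [0.992, 0.122, 0.009], [0.008, 0.013, -1.0]]
wrist_force: [0.4, 0.3, -1.5]
grip_width: 0.0188
6.45 [0.5023 0.2808 0.3484] [[-0.122, 0.992, 0.012], [0.992, 0.122, 0.009], [0.008, 0.013, -1.0]] 0.01880079243410106 [ 0.4  0.3 -1.5]
top knight_center [0.3122 0.2243 0.0368] 0.54 [218, 284] {}
top knight_center [0.7009 0.1823 0.0431] 0.47 [232, 156] {}
top knight_center [0.5044 0.2806 0.3423] 0.43 [176, 213] {}
top bay [ 0.4769 -0.2631  0.0104] 0.91 [377, 230] {}
lidtop+rim 4040 ((594.5430908203125, -277.5241394042969), (138.05023193359375, 359.4159240722656), 81.32023620605469)
pull 79 ((553.7271118164062, -270.8302917480469), (50.404541015625, 12.091129302978516), 80.80201721191406)
all 4361 ((594.5299682617188, -277.52215576171875), (138.05023193359375, 359.4424133300781), 81.32023620605469)
scene knight_center [0.3133 0.2209 0.0387] 0.84 [213, 156] {}
scene knight_center [0.2946 0.3526 0.0405] 0.84 [212, 116] {}
scene knight_center [0.5027 0.2795 0.3345] 0.62 [287, 56] {}
scene knight_center [0.6983 0.1808 0.0413] 0.57 [360, 174] {}
scene bay [ 0.4818 -0.263   0.01  ] 0.95 [266, 351] {}
scene lid_pull [ 0.5551 -0.2703  0.1083] 0.81 [302, 348] {}
scene box [ 0.5349 -0.2696  0.0042] 0.97 [290, 356] {}
lidtop+rim 9436 ((593.51904296875, -279.8130798339844), (136.4315185546875, 359.5417175292969), 81.0859375)
pull 166 ((553.0592041015625, -273.4360046386719), (49.908504486083984, 11.86762809753418), 81.1700668334961)
all 10053 ((593.5076904296875, -279.8664855957031), (136.544921875, 359.53240966796875), 81.09320068359375)
```

View pics/scene2.png

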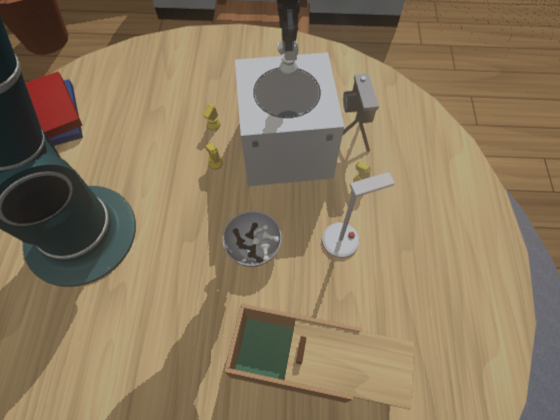

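The knight hangs upright in the gripper above the port (287,60); the box is unmoved. From the depth data: box yaw −8.9°, middle (540,−271) mm, lid about 0.109 open. That leaves about 100 mm of the bay free, enough to place without touching the lid, at about (477,−261). Carrying over now.

```bash
python3 -m inch '[0,-25,-4,0,0, 0,-45,-8,0,0, 0,-50,-8,0,0, 0,-50,-8,0,0, 0,-50,-8,0,0]' >/dev/null; python3 -m inch '[0,-50,-8,0,0, 0,-50,-8,0,0, 0,-50,-8,0,0, 0,-45,-8,0,0, 0,-30,-5,0,0]' >/dev/null;  python3 -c "
from h import *
o=st(); R=o['tcp_rot']; print('y yaw',np.degrees(np.arctan2(R[1,1],R[0,1]))); print(R.T@(np.array([.4767,-.2607,.25])-o['tcp_pos'])*1000)"
```

```text
8.2 [ 0.4782 -0.1897  0.3413] [[-0.12, 0.993, 0.012], [0.993, 0.12, 0.01], [0.008, 0.013, -1.0]] 0.018466949481547507 [ 0.6 -0.1 -1.1]
y yaw 6.877534768812502
[-71.02735233 -11.23215834  90.57323481]
```

```bash
python3 -m inch '[0,-40,-6,0,0, 0,-31,-5,10,0, 0,0,0,20,8, 0,0,0,20,8, 0,0,0,15,0]' >/dev/null; python3 -m inch '[0,0,0,0,0]' >/dev/null; python3 -c "
from h import *
o=st(); R=o['tcp_rot']; print('y yaw',np.degrees(np.arctan2(R[1,1],R[0,1]))); print(R.T@(np.array([.4767,-.2607,.0567])-o['tcp_pos'])*1000)"
```

```text
8.95 [ 0.471  -0.2696  0.2735] [[0.17, 0.985, 0.013], [0.985, -0.17, 0.009], [0.011, 0.011, -1.0]] 0.019060154928777582 [-0.1  0.2 -1.2]
y yaw -9.792471032451191
[  7.26215314   1.66655649 216.96181221]
```

```bash
python3 -m inch '[0,7,2,25,-1, 0,0,0,30,0, 0,0,0,30,0, 0,0,0,15,0, 0,0,0,0,0]' >/dev/null
python3 - <<'E'
from h import *
o=st(); R=o['tcp_rot']; print('y yaw',np.degrees(np.arctan2(R[1,1],R[0,1]))); print(R.T@(np.array([.4767,-.2607,.0567])-o['tcp_pos'])*1000)
a,d=snap('wrist','w3'); snap('scene','s3'); nets('scene',['knight_center','lid_pull']); nets('wrist',['knight_center','bay','lid_pull'])
E
```

```text
9.575 [ 0.4775 -0.2629  0.175 ] [[0.139, 0.99, 0.019], [0.99, -0.14, 0.008], [0.011, 0.017, -1.0]] 0.01917201632708073 [ 0.2  0.1 -0.9]
y yaw -8.02732308438666
[  0.7613078   -3.18490697 118.30830033]
scene knight_center [0.2937 0.3518 0.0395] 0.87 [212, 116] {}
scene knight_center [ 0.4781 -0.2639  0.1644] 0.68 [262, 338] {}
scene knight_center [0.315  0.2225 0.0379] 0.61 [214, 155] {}
scene knight_center [0.6968 0.1848 0.0398] 0.61 [359, 173] {}
scene lid_pull [ 0.5505 -0.2672  0.1049] 0.91 [299, 347] {}
wrist bay [ 0.4806 -0.2632  0.0073] 0.97 [274, 178] {}
wrist lid_pull [ 0.4782 -0.2663  0.0069] 0.64 [270, 176] {}
wrist lid_pull [ 0.5525 -0.2744  0.1097] 0.63 [274, 318] {}
```

View pics/w3.png

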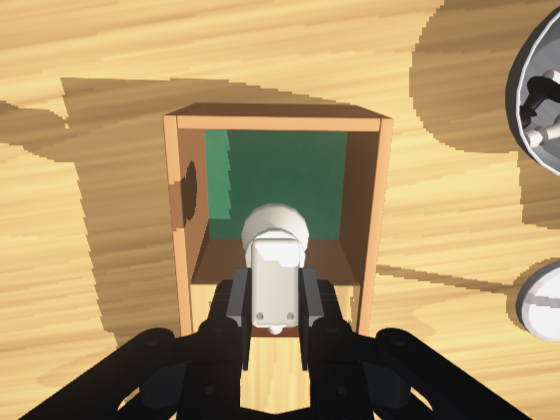

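The picture shows the knight upright, with its foot (275,235) midway between the bay walls (205 to 345), clear of the lid edge. Lowering.

```bash
python3 -m inch '[0,0,-4,25,0, 0,0,-1,25,0, 0,0,-1,25,0, 0,0,-1,15,0, 0,0,0,0,0]' ; python3 -c "
from h import *
o=st(); R=o['tcp_rot']; print(R.T@(np.array([.4767,-.2607,.0567])-o['tcp_pos'])*1000)"
```

```text
time_s: 10.55
tcp_pos: [0.4743, -0.2615, 0.0851]
tcp_rot: [[0.139, 0.99, 0.024], [0.99, -0.139, 0.007], [0.01, 0.023, -1.0]]
wrist_force: [0.1, -0.4, -1.0]
grip_width: 0.0188
10.55 [ 0.4743 -0.2615  0.0851] [[0.139, 0.99, 0.024], [0.99, -0.139, 0.007], [0.01, 0.023, -1.0]] 0.018756299784295556 [ 0.1 -0.4 -1. ]
[ 0.83622237  1.64746566 28.43354609]
```

```bash
python3 -m inch '[0,0,0,12,0, 0,0,0,8,0, 0,0,0,3,0, 0,0,0,0,0]'; python3 -m inch '[0,0,0,2,0, 0,0,0,0,0]'
```

```text
time_s: 11.05
tcp_pos: [0.476, -0.2618, 0.0622]
tcp_rot: [[0.139, 0.99, 0.026], [0.99, -0.139, 0.006], [0.01, 0.025, -1.0]]
wrist_force: [-0.1, 0.2, -1.5]
grip_width: 0.019
time_s: 11.3
tcp_pos: [0.4763, -0.2619, 0.0605]
tcp_rot: [[0.139, 0.99, 0.027], [0.99, -0.139, 0.006], [0.01, 0.026, -1.0]]
wrist_force: [0.0, 0.7, -0.2]
grip_width: 0.0191
```

```bash
for i in 1; do python3 -m inch '[0,0,0,1.5,0, 0,0,0,0,0]'|grep -E 'pos|force'; python3 -m inch '[0,0,0,1.5,0, 0,0,0,0,0]'|grep -E 'pos|force'; done
```

```text
tcp_pos: [0.4764, -0.2619, 0.0591]
wrist_force: [-0.1, 0.2, -1.7]
tcp_pos: [0.4765, -0.2619, 0.0575]
wrist_force: [-0.0, -0.0, -0.9]
```

```bash
python3 -m inch '[0,0,0,1,0, 0,0,0,0,0]'|grep -E 'pos|force'; python3 -m inch '[0,0,0,1,0, 0,0,0,0,0]'|grep -E 'pos|force'
```

```text
tcp_pos: [0.4767, -0.2619, 0.0566]
wrist_force: [-0.7, -0.2, 1.0]
tcp_pos: [0.4774, -0.2621, 0.0566]
wrist_force: [-0.8, -0.7, -0.8]
```

```bash
python3 -m inch '[0,0,0,1.5,0, 0,0,0,0,0]'|grep -E 'pos|force'
```

```text
tcp_pos: [0.4785, -0.2622, 0.0566]
wrist_force: [-1.0, 0.2, -1.5]
```

Run:
```python
from h import *
o=st(); print(np.round(o['qpos'],1), np.round(o['moment'],2))
fs=[]
for i in range(6): snap('scene','tmp'); fs.append(ctrl.get_obs()['wrist_force'])
print(np.mean(fs,0),np.std(fs,0))
a,d=snap('wrist','w4'); nets('scene',['knight_center'])
P=cloud('wrist',d); m=(np.hypot(P[...,0]-.478,P[...,1]+.262)<.02)&(P[...,2]<.12); print('top z',np.nanpercentile(P[m][:,2],[50,90,99]))
```

```text
12.55 [ 0.4785 -0.2622  0.0566] [[0.139, 0.99, 0.032], [0.99, -0.139, 0.006], [0.011, 0.03, -0.999]] 0.01864008240754153 [-1.   0.2 -1.5]
[  1.4  30.8  31.2 112.8 -25.4  41.7 130.1] [-0.04  0.22 -0.02]
[0.04112812 0.96963106 6.53880454] [0.58222644 0.30037917 1.15219312]
scene knight_center [0.2943 0.3501 0.0395] 0.77 [212, 117] {}
scene knight_center [0.6991 0.1849 0.0401] 0.69 [360, 173] {}
scene knight_center [0.3124 0.2188 0.0394] 0.65 [213, 156] {}
scene knight_center [ 0.4778 -0.2637  0.0435] 0.6 [264, 349] {}
top z [0.08154622 0.10886823 0.11884211]
```

View pics/w4.png

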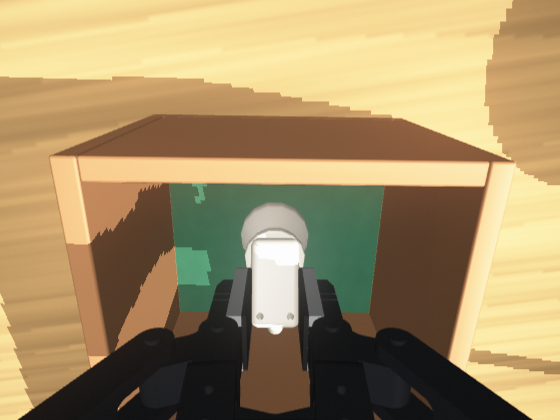

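The wrist force is a steady +6.5 N and the height matches, so the knight stands on the lining. Releasing gently.

```bash
python3 -m inch '[0.28,0,0,0,0, 0.34,0,0,0,0, 0.45,0,0,0,0, 0.45,0,0,0,0, 0.45,0,0,0,0]'; python3 -m inch '[0.45,0,0,-10,0, 0.45,0,0,-25,0, 0.45,0,0,-35,0, 0.45,0,0,-45,0, 0.45,0,0,-45,0]'
python3 - <<'E'
from h import *
o=st(); a,d=snap('wrist','w5'); nets('wrist',['knight_center','lid_pull','bay']); snap('scene','s5'); nets('scene',['knight_center','lid_pull'])
R=o['tcp_rot']; 
P=cloud('wrist',d)
m=(abs(P[...,0]-.54)<.06)&(abs(P[...,1]+.27)<.04)&(P[...,2]>.113)&(P[...,2]<.13); print('pull',m.sum(),cv2.minAreaRect(P[m][:,:2].astype(np.float32)*1000) if m.sum()>5 else 0)
E
```

```text
time_s: 13.58
tcp_pos: [0.4784, -0.2623, 0.0559]
tcp_rot: [[0.139, 0.99, 0.031], [0.99, -0.139, 0.006], [0.01, 0.03, -1.0]]
wrist_force: [-0.4, -0.2, -0.2]
grip_width: 0.0383
time_s: 14.2
tcp_pos: [0.4716, -0.263, 0.2203]
tcp_rot: [[0.14, 0.99, 0.026], [0.99, -0.14, 0.007], [0.011, 0.025, -1.0]]
wrist_force: [0.6, 0.2, 0.6]
grip_width: 0.0384
14.2 [ 0.4716 -0.263   0.2203] [[0.14, 0.99, 0.026], [0.99, -0.14, 0.007], [0.011, 0.025, -1.0]] 0.038400142340840805 [0.6 0.2 0.6]
wrist knight_center [ 0.4793 -0.2645  0.0462] 0.58 [274, 177] {}
wrist lid_pull [ 0.5529 -0.272   0.1083] 0.57 [278, 287] {}
scene knight_center [ 0.4834 -0.2629  0.0126] 0.74 [267, 351] {}
scene knight_center [ 0.4817 -0.2601  0.0448] 0.64 [266, 347] {}
scene knight_center [0.3135 0.2216 0.0369] 0.58 [213, 156] {}
scene knight_center [0.7004 0.1826 0.0384] 0.57 [361, 174] {}
scene lid_pull [ 0.5516 -0.2685  0.1064] 0.69 [300, 348] {}
pull 919 ((552.2666015625, -272.69891357421875), (49.32872009277344, 13.094865798950195), 81.72127532958984)
```

View pics/w5.png

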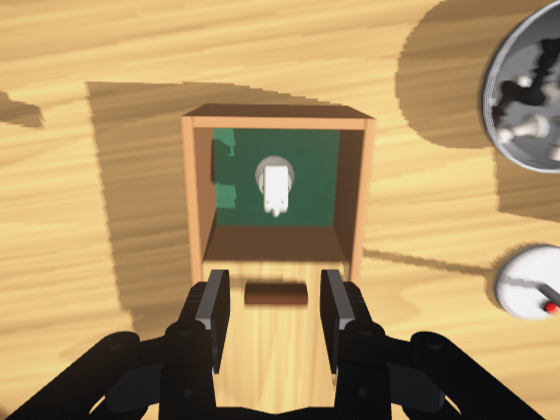

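The knight stands upright at (275,185) and is free; the pull bar is at (276,293). Next: close the fingers, go behind the bar on its +x side, and push it shut.

```bash
python3 -m inch '[0,0,40,0,0, 0,0,40,0,0, 0,1,33,0,0, 0,0,0,30,0.8, 0,0,0,30,0]' ; python3 -c "
from h import *
o=st(); R=o['tcp_rot']; print('y yaw',np.degrees(np.arctan2(R[1,1],R[0,1]))); print(R.T@(np.array([.584,-.2775,.114])-o['tcp_pos'])*1000)"
```

```text
time_s: 15.18
tcp_pos: [0.5872, -0.2775, 0.155]
tcp_rot: [[0.155, 0.988, 0.02], [0.988, -0.155, 0.009], [0.012, 0.019, -1.0]]
wrist_force: [0.3, -0.7, 0.2]
grip_width: 0.0002
15.175 [ 0.5872 -0.2775  0.155 ] [[0.155, 0.988, 0.02], [0.988, -0.155, 0.009], [0.012, 0.019, -1.0]] 0.00015941431082267646 [ 0.3 -0.7  0.2]
y yaw -8.918539337608266
[-1.01682309 -3.92872629 40.95793412]
```

```bash
python3 -m inch '[0,-1,0,20,0, 0,0,0,15,0, 0,0,0,5,0, 0,0,0,0,0]' ; python3 -c "
from h import *
o=st(); R=o['tcp_rot']; print(R.T@(np.array([.4628,-.2585,.114])-o['tcp_pos'])*1000)"
```

```text
time_s: 15.68
tcp_pos: [0.5864, -0.2779, 0.1105]
tcp_rot: [[0.155, 0.988, 0.015], [0.988, -0.156, 0.01], [0.012, 0.014, -1.0]]
wrist_force: [-0.2, 0.9, -0.1]
grip_width: 0.0001
15.675 [ 0.5864 -0.2779  0.1105] [[0.155, 0.988, 0.015], [0.988, -0.156, 0.01], [0.012, 0.014, -1.0]] 5.842653738667459e-05 [-0.2  0.9 -0.1]
[ 2.40247789e-02 -1.25062749e+02 -5.19012485e+00]
```

```bash
python3 -m inch '[0,0,-10,-3,0, 0,0,-20,0,0, 0,0,-20,0,0, 0,0,-20,0,0, 0,0,-20,0,0]' ; python3 -c "
from h import *
o=st(); R=o['tcp_rot']; print(R.T@(np.array([.4628,-.2585,.114])-o['tcp_pos'])*1000)"
```

```text
time_s: 16.3
tcp_pos: [0.4948, -0.2643, 0.1164]
tcp_rot: [[0.155, 0.988, 0.021], [0.988, -0.155, 0.008], [0.012, 0.02, -1.0]]
wrist_force: [0.0, -0.7, 0.5]
grip_width: -0.0001
16.3 [ 0.4948 -0.2643  0.1164] [[0.155, 0.988, 0.021], [0.988, -0.155, 0.008], [0.012, 0.02, -1.0]] -9.727134398351081e-05 [ 0.  -0.7  0.5]
[  0.72915368 -32.51571532   1.78513971]
```

```bash
python3 -m inch '[0,0,-15,1,0, 0,0,-10,1,0, 0,0,-4,0,0, 0,0,0,0,0]'
python3 - <<'E'
from h import *
a,d=snap('scene','s6'); nets('scene',['lid_pull','knight_center','box'])
P=cloud('scene',d); near=(abs(P[...,0]-.50)<.22)&(abs(P[...,1]+.27)<.09)
m=near&(P[...,2]>.085)&(P[...,2]<.11); print(cv2.minAreaRect(P[m][:,:2].astype(np.float32)*1000))
E
```

```text
time_s: 16.8
tcp_pos: [0.4643, -0.2597, 0.1164]
tcp_rot: [[0.156, 0.987, 0.026], [0.988, -0.156, 0.009], [0.013, 0.024, -1.0]]
wrist_force: [0.2, 0.3, -0.1]
grip_width: -0.0
scene knight_center [ 0.4805 -0.2665  0.0471] 0.79 [265, 350] {}
scene knight_center [0.6986 0.1821 0.0415] 0.71 [360, 173] {}
scene knight_center [0.317  0.2221 0.037 ] 0.65 [215, 156] {}
scene knight_center [0.2917 0.3527 0.0405] 0.55 [211, 116] {}
scene box [ 0.5405 -0.2709  0.0037] 0.82 [293, 357] {}
((572.235107421875, -276.55584716796875), (136.43333435058594, 315.2733459472656), 81.0645523071289)
```

View pics/s6.png

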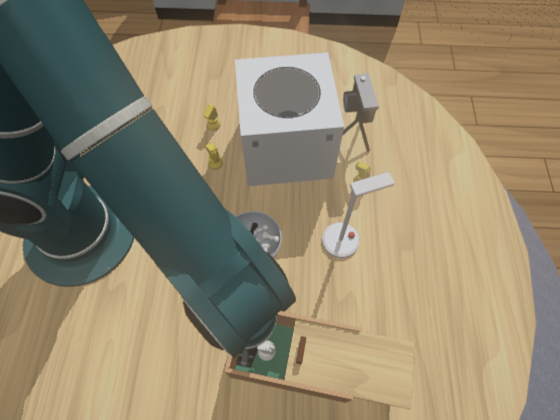

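The lid did not move: the bar is still at (301,350), so the fingertips passed over or beside it. Checking the heights.

Run:
```python
from h import *
o=st(); d=np.load('pics/s6_d.npy'); P=cloud('scene',d)
m=(abs(P[...,0]-.553)<.02)&(abs(P[...,1]+.272)<.03); z=P[m][:,2]; print('bar z',np.percentile(z,[5,50,80,90,95,99]))
m=m&(P[...,2]>.11); print(m.sum(), P[m].mean(0),P[m].min(0),P[m].max(0))
a,dw=snap('wrist','w7'); Pw=cloud('wrist',dw); print('px tip',px('wrist',o['tcp_pos']+.008*o['tcp_rot'][:,2]))
g=(np.hypot(Pw[...,0]-o['tcp_pos'][0],Pw[...,1]-o['tcp_pos'][1])<.03)&(Pw[...,2]>.092); print('lowest finger z',np.percentile(Pw[g][:,2],[1,5,20]))
a=a.copy()
```

```text
17.0 [ 0.4644 -0.2597  0.1161] [[0.156, 0.987, 0.025], [0.988, -0.156, 0.008], [0.012, 0.024, -1.0]] -9.64813325288464e-05 [-0.6 -1.2  0.5]
bar z [0.09489659 0.09802662 0.11772625 0.11937524 0.12015425 0.12140311]
167 [ 0.55286019 -0.27424634  0.11880647] [ 0.54425663 -0.29862312  0.11064732] [ 0.56089896 -0.24843845  0.12378309]
px tip [276, 260]
lowest finger z [0.13903257 0.14876787 0.17435676]
```

View pics/w7.png

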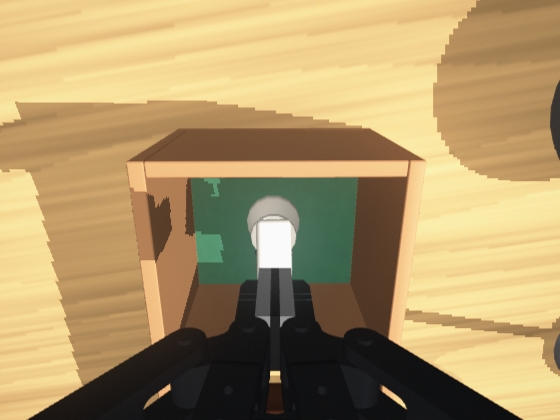

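Run:
```python
from h import *
d=np.load('pics/w7_d.npy'); P=cloud('wrist',d); o=st()
for v in (262,266,270,274,280,290,300,320): print(v,np.round(P[v,[262,268,282,286]],4).tolist())
for r in(.008,0,-.02,-.03): print(r,px('wrist',o['tcp_pos']+r*o['tcp_rot'][:,2]))
```

```text
17.05 [ 0.4643 -0.2597  0.116 ] [[0.156, 0.987, 0.025], [0.988, -0.156, 0.009], [0.012, 0.023, -1.0]] -0.00029485498602446796 [-0.2  0.7 -0.8]
262 [[0.4781, -0.2694, 0.0818], [0.4778, -0.266, 0.0834], [0.4795, -0.2583, 0.0827], [0.4802, -0.2561, 0.082]]
266 [[0.4793, -0.2696, 0.0843], [0.48, -0.2663, 0.0839], [0.4815, -0.2586, 0.0836], [0.4821, -0.2564, 0.0831]]
270 [[0.4532, -0.2641, 0.1363], [0.4534, -0.2617, 0.1368], [0.4539, -0.2561, 0.1374], [0.4545, -0.2545, 0.1368]]
274 [[0.4526, -0.2639, 0.1406], [0.4537, -0.2617, 0.1394], [0.454, -0.2562, 0.1404], [0.4542, -0.2546, 0.1405]]
280 [[0.4527, -0.2639, 0.1451], [0.4532, -0.2616, 0.1448], [0.4542, -0.2563, 0.1446], [0.4543, -0.2548, 0.1448]]
290 [[0.4527, -0.2637, 0.1521], [0.4525, -0.2615, 0.153], [0.4541, -0.2566, 0.1517], [0.4543, -0.2551, 0.1519]]
300 [[0.4524, -0.2635, 0.1589], [0.4521, -0.2614, 0.1599], [0.4537, -0.2567, 0.1587], [0.4537, -0.2553, 0.1591]]
320 [[0.4512, -0.2631, 0.1719], [0.4545, -0.2617, 0.1678], [0.455, -0.2572, 0.1681], [0.4524, -0.2556, 0.172]]
0.008 [276, 260]
0 [276, 268]
-0.02 [277, 291]
-0.03 [277, 304]
```

By depth, the shut fingertips are about 20 mm above the TCP height I assumed (edge at z≈0.136 with TCP at 0.116), so they cleared the bar top at 0.120. I'll raise, go back behind the bar, and come down to a light touch on the lid.

```bash
python3 -m inch '[0,0,0,-30,0, 0,0,30,0,0, 0,0,40,0,0, 0,0,40,0,0, 0,0,14,10,0]' >/dev/null; python3 -m inch '[0,0,0,15,0, 0,0,0,10,0, 0,0,0,0,0]'
python3 - <<'E'
from h import *
o=st(); R=o['tcp_rot']; print(R.T@(np.array([.586,-.278,.100])-o['tcp_pos'])*1000)
a,d=snap('wrist','w8'); P=cloud('wrist',d)
for v in range(256,290,4): print(v,np.round(P[v,[266,284]],4).tolist())
E
```

```text
time_s: 18.05
tcp_pos: [0.5884, -0.2792, 0.111]
tcp_rot: [[0.157, 0.987, 0.022], [0.988, -0.157, 0.01], [0.013, 0.02, -1.0]]
wrist_force: [-0.4, 0.0, 0.7]
grip_width: 0.0001
18.05 [ 0.5884 -0.2792  0.111 ] [[0.157, 0.987, 0.022], [0.988, -0.157, 0.01], [0.013, 0.02, -1.0]] 9.203653807191619e-05 [-0.4  0.   0.7]
[ 0.67545339 -2.77350791 11.00480472]
256 [[0.5883, -0.2843, 0.0986], [0.5895, -0.2755, 0.0991]]
260 [[0.5902, -0.2846, 0.0991], [0.5912, -0.2758, 0.1001]]
264 [[0.5932, -0.2851, 0.0975], [0.5942, -0.2762, 0.0984]]
268 [[0.5773, -0.2822, 0.1312], [0.5791, -0.275, 0.1301]]
272 [[0.5778, -0.2822, 0.1334], [0.5788, -0.2751, 0.1338]]
276 [[0.5768, -0.282, 0.1385], [0.5786, -0.2752, 0.1373]]
280 [[0.5772, -0.2821, 0.1407], [0.5782, -0.2753, 0.1409]]
284 [[0.5771, -0.282, 0.1438], [0.5781, -0.2754, 0.1441]]
288 [[0.5768, -0.2819, 0.1471], [0.5783, -0.2755, 0.1465]]
```

```bash
python3 -m inch '[0,0,-1,8,0, 0,0,0,5,0, 0,0,0,0,0]'|grep -E 'pos|force'; python3 -m inch '[0,0,0,5,0, 0,0,0,3,0, 0,0,0,0,0]'|grep -E 'pos|force'
python3 - <<'E'
from h import *
fs=[]
for i in range(3): a,d=snap('wrist','w9'); fs.append(ctrl.get_obs()['wrist_force'])
P=cloud('wrist',d); print(np.mean(fs,0))
for v in range(260,280,4): print(v,np.round(P[v,[266,284]],4).tolist())
E
```

```text
tcp_pos: [0.5877, -0.2792, 0.0987]
wrist_force: [-0.5, 0.7, 0.3]
tcp_pos: [0.588, -0.2792, 0.0904]
wrist_force: [0.2, 0.6, 0.1]
[ 0.98485351 -0.38702125  0.34573058]
260 [[0.5797, -0.2827, 0.0976], [0.5809, -0.2748, 0.0979]]
264 [[0.5818, -0.283, 0.0974], [0.5832, -0.2752, 0.0972]]
268 [[0.5768, -0.2821, 0.1101], [0.5781, -0.2748, 0.1101]]
272 [[0.577, -0.282, 0.1131], [0.5779, -0.2749, 0.1136]]
276 [[0.5765, -0.2819, 0.1172], [0.5781, -0.2751, 0.1163]]
```

Tips are at about 0.109 with no contact. Down 3 mm more, then push.

```bash
python3 -m inch '[0,0,-5,3,0, 0,0,-15,0,0, 0,0,-15,0,0, 0,0,-15,0,0, 0,0,-15,0,0]'
python3 - <<'E'
from h import *
o=st(); R=o['tcp_rot']; print(R.T@(np.array([.4628,-.2585,.088])-o['tcp_pos'])*1000)
snap('scene','s10'); nets('scene',['lid_pull']); d=np.load('pics/s10_d.npy');P=cloud('scene',d)
m=(P[...,0]>.5)&(P[...,0]<.85)&(abs(P[...,1]+.27)<.12)&(P[...,2]>.08)&(P[...,2]<.11); print('right end x',np.percentile(P[m][:,0],99.5))
E
```

```text
time_s: 19.62
tcp_pos: [0.5227, -0.2689, 0.0861]
tcp_rot: [[0.156, 0.987, 0.027], [0.988, -0.156, 0.008], [0.012, 0.025, -1.0]]
wrist_force: [1.8, -0.3, 1.4]
grip_width: -0.0
19.625 [ 0.5227 -0.2689  0.0861] [[0.156, 0.987, 0.027], [0.988, -0.156, 0.008], [0.012, 0.025, -1.0]] -4.231672722871792e-05 [ 1.8 -0.3  1.4]
[  0.90753215 -60.68134626  -3.39365179]
right end x 0.726132664396992
```

The lid is moving now (right end x went from about 0.77 to 0.726). Continuing.

```bash
python3 -m inch '[0,0,-15,-1,0, 0,0,-15,0,0, 0,0,-14,0,0, 0,0,-9,0,0, 0,0,-4,0,0]'|grep -E 'pos|force';  python3 -m inch '[0,0,-3,0,0, 0,0,0,0,0]'|grep -E 'pos|force'; python3 -m inch '[0,0,-3,0,0, 0,0,0,0,0]'|grep -E 'pos|force'
```

```text
tcp_pos: [0.465, -0.2597, 0.086]
wrist_force: [1.9, -1.1, -0.2]
tcp_pos: [0.4633, -0.2594, 0.0862]
wrist_force: [0.2, -0.2, -1.3]
tcp_pos: [0.4636, -0.2594, 0.0866]
wrist_force: [-0.3, 0.3, -0.2]
```

```bash
python3 -m inch '[0,0,-5,0,0, 0,0,-5,0,0]'|grep -E 'pos|force'; python3 -m inch '[0,0,4,0,0, 0,0,10,0,0, 0,0,0,-30,0, 0,0,0,-60,0, 0,0,0,-60,0]'|grep -E 'pos'; python3 -m inch '[0,0,-30,-40,0, 0,50,0,-30,0, 0,50,0,0,0, 0,50,0,0,0, 0,50,0,0,0]'|grep -E 'pos'
python3 - <<'E'
from h import *
for cam in('top','scene'):
    a,d=snap(cam,cam+'11'); nets(cam,['lid_pull','box','photobox','pedestal','lamp','bowl','camera'])
    P=cloud(cam,d); near=(abs(P[...,0]-.55)<.24)&(abs(P[...,1]+.27)<.1)
    for lo,hi in((.085,.112),(.113,.13)):
        m=near&(P[...,2]>lo)&(P[...,2]<hi)
        if m.sum()>5: print(m.sum(),cv2.minAreaRect(P[m][:,:2].astype(np.float32)*1000))
E
```

```text
tcp_pos: [0.4632, -0.2592, 0.0879]
wrist_force: [41.3, -8.1, -22.8]
tcp_pos: [0.4681, -0.2598, 0.2382]
tcp_pos: [0.4658, -0.0567, 0.3143]
top lid_pull [ 0.4437 -0.2566  0.1113] 0.88 [382, 240] {}
top box [ 0.5414 -0.2689 -0.0039] 0.65 [378, 209] {}
top photobox [0.496  0.2905 0.0019] 0.86 [199, 224] {}
top pedestal [0.5075 0.2797 0.0049] 0.85 [202, 220] {}
top lamp [ 0.6475  0.0085 -0.0043] 0.67 [289, 176] {}
top bowl [ 0.4323 -0.0155 -0.0018] 0.71 [297, 244] {}
top camera [ 0.6911  0.3242 -0.0032] 0.78 [189, 162] {}
3533 ((540.6503295898438, -270.01385498046875), (138.44715881347656, 250.61593627929688), 81.36931610107422)
78 ((446.6036682128906, -254.18836975097656), (49.592166900634766, 12.009370803833008), 81.17086791992188)
scene lid_pull [ 0.4441 -0.2537  0.1059] 0.75 [246, 337] {}
scene lid_pull [0.4994 0.2856 0.2186] 0.55 [285, 92] {}
scene box [0.5015 0.2873 0.218 ] 0.5 [286, 92] {}
scene box [ 0.4346 -0.0153  0.0063] 0.38 [253, 245] {}
scene photobox [ 0.5023  0.2869 -0.0007] 0.95 [286, 147] {}
scene lamp [ 0.6464  0.0145 -0.0012] 0.57 [339, 239] {}
scene bowl [ 0.4359 -0.013   0.0037] 0.66 [254, 245] {}
scene bowl [6.992e-01 3.279e-01 5.000e-04] 0.36 [356, 137] {}
scene camera [0.6923 0.3264 0.0021] 0.83 [354, 137] {}
8952 ((539.62109375, -271.5120544433594), (136.34326171875, 250.37718200683594), 81.09117126464844)
165 ((445.8879699707031, -256.9202880859375), (49.72587585449219, 12.054046630859375), 81.04186248779297)
```

View pics/scene11.png

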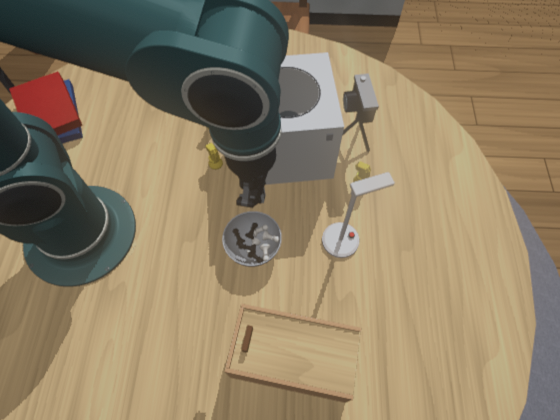

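The lid covers the whole box: the pull bar sits at −95 mm from the box middle and the outline is 250 mm long. The other objects are unmoved and the arm is clear at z = 0.31. Handing in.

```bash
python3 -m inch '[0,0,0,0,0, 0,0,0,0,0]'|head -3; python3 -c "
from plant import ctrl
print(ctrl.close_job())"
```

```text
time_s: 23.4
tcp_pos: [0.4659, -0.0583, 0.314]
tcp_rot: [[0.16, 0.986, 0.044], [0.987, -0.16, -0.005], [0.002, 0.045, -0.999]]
the job is handed in; nothing more can be done
None
```

The white knight is in the bay of the beech box with the lid shut over it, and I handed the job in at about 23.4 s. The hand-in gave no verdict.

**What I did:** I pinched the knight by its cheeks and lifted it up through the port. I carried it upright to the box, lowered it until it touched the floor and let go. Then I pushed the lid shut by its pull bar with closed fingers.

**Last checks:**
- **Knight:** it was standing upright and free in the bay after release. I could not see it again once the lid was shut.
- **Lid:** the pull bar sits 95 mm to the −x side of the box's middle, which is the shut position, and the box outline measures 250 mm.
- **Other objects:** the photo box, pedestal, camera, lamp and bowl were found where they started, within the few millimetres the detector is good to.

**What went wrong or disagreed:**
- **First lid push missed:** the fingers passed over the bar without moving the lid. Depth readings put the shut fingertips about 20 mm farther back than `tip_reach` implies. I corrected the height and the second push worked.
- **High force at the stop:** the final push read about 41 N at the wrist along the push, about 48 N in all. That is under the 120 N wrist limit. It was meant to go through the fingertips, but I did not check that the gripper's body, which has a 40 N limit, took none of it.

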